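# Lengthen the sole heater's time by four clicks and start it

### The job

The pair of soles in the heater needs longer than the last pair: with a fingertip against the side of its bar, push the click-stop time dial clockwise (seen from above) by exactly four clicks from where it stands, then press the round start button beside it all the way in and let go. Do not grip the dial, push it lightly, do not press start before the dial is set, and leave everything else on the bench where it is.

Things in the scene. Friction and masses are not known exactly. Their poses are not given: they have to be found in the camera images.
- heater: fixed sole heater. Origin on the bench under the middle of its grey control pod; x from its front (robot side at yaw 0) to its back, y left, z up. Pod 280 (x) by 180 mm (y), its level top 100 mm above the bench with dial and button. Left of it the white hood: x -150 to 150, y 90 to 430 mm, 165 mm high. A pilot lamp and a mains rocker, under 10 mm high, right of the start button, play no part
- dial (a joint): time dial's angle about its upright axis, rad; grows clockwise seen from above. Eight click stops 20 deg (0.349 rad) apart: 0, 0.349 ... 2.443, ends blocked; it starts in one of the lowest four. A sprung plunger resists with at most 0.11 N m (some 4 N at 26 mm from the axis). Past the midpoint between two stops the dial jumps by itself into the next, ahead of the finger, and stays
- dial_cap: turning part of the dial, black: round skirt 76 mm across, its top 9 mm above the pod's top, with a straight bar on it 64 mm long, 12 mm wide, rising from 9 to 28 mm above the pod's top. Origin on the dial's axis, level with the pod's top; x along the bar to its pointer end (white line), z up. At joint value q, x points 1.222 - q rad anticlockwise from the heater's x. 30 mm or more free around the skirt
- dial_hub (a point): point on the dial's axis at the height of the skirt's top, 9 mm above the pod's top; its axes are those of dial_cap
- dial_tip (a point): top of the bar, 30 mm from the dial's axis towards its pointer end, 28 mm above the pod's top
- start (a joint): travel of the start button, m: 0 out, 0.006 fully in; sprung, pressed straight down with 1.5 N at first and 5 N fully in, comes out again by itself
- start_top (a point): centre of the top of the start button: round, black, 28 mm across, in a steel ring 44 mm across and 12 mm high, near the pod's front left corner, 125 mm in front of the dial's axis and 37 mm to its left; its top is 22 mm above the pod's top
- shoe_last: wooden shoe last, 255 x 88 x 120 mm, lying sole down on the bench to the right of the heater; origin under its middle on the bench
- eyelet_jar: small glass jar with aluminium lid, 36 mm across, 45 mm high, standing on the far right corner of the control pod; origin at the centre of its underside
- cement_tin: metal tin, 72 mm across, 85 mm high, standing on the bench to the right of the control pod; origin at the centre of its underside
- glue_bottle: white plastic bottle, 52 mm across, 150 mm high, standing on the bench to the right of the control pod's front corner; origin at the centre of its underside
- hammer: hammer, 270 mm long, lying along x on top of the heater's hood, up to 40 mm high; origin under its middle on the hood
- screwdriver: screwdriver, 180 mm long, lying on the bench in front of the control pod; origin under it on the bench
- heel_block: black rubber heel, 62 x 60 x 24 mm, lying on the bench to the right of the control pod; origin at its underside

How it is judged:
By the outcome, as a careful person would: the job done as asked, in the order asked, and still so for the second after the job is handed in, with the robot touching nothing.
It also fails if it takes over 56 s, if anything falls off the work surface, if the arm or the gripper's body presses on something with over 40 N, if the wrist force passes 120 N, or if a joint passes its speed limit or range.

### The arm

A 6-joint arm with a two-finger parallel gripper is mounted at the origin on the work surface. World frame = base frame: x ahead of the robot, y to its left, z up, the work surface at z = 0. Lengths are in m, angles in rad, forces in N, time in s.
With the tool pointing down it reaches from about 0.3 to 0.875 m from the base axis. Payload 6.4 kg.
Tool frame: the origin (TCP) lies between the finger pads; the fingertips stand 8 mm ahead of it and the grasp point (between the pads) lies 11 mm behind it; z points along the fingers, y is the direction in which the jaws open and shut (so a half turn about z gives the same grasp; the last joint's range is limited). The gripper opens to 85 mm and grips with 20 to 120 N. Pads are 22 mm wide; open, the fingers measure 114 mm over their backs; the gripper's body (76 mm by 85 mm) begins 54 mm behind the grasp point. The pads swing forward as they close: fully open they stand 13 mm farther back than shut.
Start: joints at [0.982, 0.181, 1.607, -0, 1.354, -0.206], TCP at [0.215, 0.533, 0.205] pointing down, gripper open.
Joint ranges: [-2.99, 2.99], [-0.89, 2.07], [0.3, 2.58], [-1.14, 4.28], [0, 2.63], [-3.12, 3.12]. Speed limits (rad/s): [2.57, 2.57, 3.01, 3.14, 3.14, 3.14].

### API

Orientations are given as a unit quaternion [w, x, y, z].
In Python, from bench import monitor, viewer, workorder, spotter gives the robot as it stands. The module is installed in compiled form; this text tells all that it offers.
- The arm moves only by the tool move_arm, never from a script. Its argument "motion" is a list of rows, each a list of 3 entries, a list of its own where there are three numbers: the shift along the tool's x, y, z in units of 60 mm (1.0 is 60 mm), then the turn, a rotation vector about the tool's x, y, z in units of 8 degrees (1.0 is 8 degrees), then the opening in per cent of the stroke, from 0 (shut) to 100 (fully open). In form: [[[dx, dy, dz], [rx, ry, rz], grip], ...]. A call has 1 to 10 rows; each row is the pose to reach, as a shift and turn from the pose commanded when the call began, along the tool's axes at that moment; what a row does not reach only later rows make up. A row lasts 1/8 s, in which the tool goes at most 62.5 mm and 10.7 degrees, less where a joint would pass 70% of its speed; a pose out of reach is approached as far as the arm can. A call with a gripper value outside its range is refused whole. The fingers move at their own pace and stop on an object; the grip force is fixed at half the most. Time passes only in rows, so rows that repeat a pose let the fingers close. It gives the time, the measured TCP pose, the force and the opening at its end, in the units of the state.
- monitor.get_obs(): the state, without advancing time (a new reading comes with each control period).
- viewer.camera(name): name is "scene" or "top" or "wrist"; returns the picture (420x560x3 uint8, blue, green, red); there is no depth.
- viewer.calibration(name): a dict with "fovy" (degrees; the focal length in pixels is half the picture's height over the tangent of half this angle, whatever the lens; pixels are square), "cx", "cy" (the principal point, pixels), "extrinsics" (4x4, takes a point from camera to world coordinates). Camera axes: x right, y down, z forward; pixel columns grow to the right and rows downward; lengths in m; the calibration is good to about 2 mm. A picture is of the moment at which its call begins: read the wrist's pose just before it. calibration takes no time and is no camera call; for the wrist camera it gives the pose at the moment of the call.
- workorder.hand_in(): hands the job in, once; it reports no verdict.
Trained networks look in the newest picture that a camera, given by its name, has taken for a name from the list of things; names that differ only in an ending like _2 or _b are one class to them, and where a whole thing is asked for, a point or a joint stands for the part that bears it (a point fixed in the world has none). Each returns a list of dicts, best first, with "score" (0 to 1); they miss things now and then, are a little off and sometimes report something else, mostly with a low value. They report only what shows in the picture. A call takes as long as a camera call.
- spotter.search_frame(camera, name): "centre" ([column, row] as shares, 0 to 1, of the picture: columns of its width, rows of its height, amid what is visible of it).
- spotter.outline_of(camera, name): "region" (420x560 bool, what is visible of it) and "centre" ([column, row] as shares, 0 to 1, of the picture: columns of its width, rows of its height, amid what is visible of it).
The state is a dict: "time_s": time; "q": joint angles; "dq": joint speeds; "joint_efforts": joint torques, N m; "eef_pos": TCP position; "eef_rot": TCP orientation; "wrist_force": force on the tool from outside, world axes, zero at the start; "torque": the same for the moment, N m; "opening": opening from 0.0 (shut) to 1.0 (fully open).
Only numpy, scipy, OpenCV 4.12 (cv2) and the standard library are available. Lean on these libraries where they do the work, as an engineer would, in place of code of your own. Each camera call takes 0.05 s, during which the arm holds its last target. There are 200 camera calls.

## Working session

There is one attempt and no reset: what is moved stays moved. The work goes in short steps, Python scripts to look and compute and a tool call to move; the robot and the scene stay as the last step left them, time stands still between calls to the robot, and variables do not carry over. Pictures are saved under pics/ and viewed, about 8 in all and at most 12, crops included, and the job is handed in when it is done.

Besides the shell and the picture viewer there is one more tool, called as name(argument=value, ...), one argument or row to a line, values as JSON. move_arm: Moves the arm, as the interface text tells. Its arguments: {"type":"object","properties":{"motion":{"type":"array","items":{"type":"array"}}},"required":["motion"]}

```bash
mkdir -p pics; cat > h.py <<'E'
import numpy as np, cv2
from bench import monitor, viewer, workorder, spotter
from scipy.spatial.transform import Rotation as R
def K(n):
    c=viewer.calibration(n); f=210/np.tan(np.radians(c["fovy"])/2)
    return f,c["cx"],c["cy"],np.array(c["extrinsics"])
def ray(n,uv,z):
    f,cx,cy,E=K(n); d=E[:3,:3]@np.array([(uv[0]-cx)/f,(uv[1]-cy)/f,1]); o=E[:3,3]
    return o+d*(z-o[2])/d[2]
def proj(n,p):
    f,cx,cy,E=K(n); c=E[:3,:3].T@(np.array(p)-E[:3,3]); return np.array([cx+f*c[0]/c[2],cy+f*c[1]/c[2]])
def rot(o): 
    w,x,y,z=o["eef_rot"]; return R.from_quat([x,y,z,w]).as_matrix()
E
python3 - <<'E'
from h import *
o=monitor.get_obs(); print(o["time_s"],o["eef_pos"],rot(o).round(3))
ims=[]
for n in ["top","scene","wrist"]:
    im=viewer.camera(n); cv2.imwrite(f"pics/{n}0.png",im); print(n,K(n)[:3],K(n)[3].round(3).tolist())
    for t,z in [("heater",.1),("dial_cap",.12),("dial_hub",.109),("dial_tip",.128),("start_top",.122),("eyelet_jar",.12)]:
        r=spotter.search_frame(n,t)
        if r:
            uv=np.array(r[0]["centre"])*[560,420]; print(t,round(r[0]["score"],2),uv.round(1),ray(n,uv,z).round(3))
E
```

```text
0.0 [0.21441454 0.53285974 0.20365893] [[-0.928  0.374 -0.001]
 [ 0.374  0.928 -0.002]
 [ 0.    -0.002 -1.   ]]
top (np.float64(390.33631395166555), 274.1687476621136, 215.9758940724417) [[0.009, -0.983, 0.181, 0.405], [-1.0, -0.007, 0.01, -0.093], [-0.009, -0.181, -0.983, 1.015], [0.0, 0.0, 0.0, 1.0]]
heater 0.73 [215.1 223.1] [0.556 0.057 0.1  ]
dial_cap 0.98 [285.5 197.4] [ 0.615 -0.11   0.12 ]
dial_hub 0.61 [288.7 196.4] [ 0.62  -0.118  0.109]
dial_tip 0.66 [286.9 202.7] [ 0.6   -0.113  0.128]
start_top 0.66 [275.1 250.5] [ 0.489 -0.087  0.122]
eyelet_jar 0.81 [306.5 163.3] [ 0.699 -0.16   0.12 ]
scene (np.float64(546.5793205678484), 276.2130046786298, 210.1292425525945) [[0.862, 0.337, -0.378, 1.071], [0.506, -0.584, 0.634, -0.967], [-0.007, -0.738, -0.675, 1.033], [0.0, 0.0, 0.0, 1.0]]
heater 0.56 [301.2 195.6] [ 0.577 -0.01   0.1  ]
dial_cap 0.62 [293.7 223.2] [ 0.62  -0.129  0.12 ]
dial_hub 0.87 [295.6 225.3] [ 0.623 -0.123  0.109]
dial_tip 0.72 [295.9 225.1] [ 0.632 -0.139  0.128]
start_top 0.57 [255.8 197.8] [ 0.493 -0.097  0.122]
eyelet_jar 0.86 [312.7 241.1] [ 0.688 -0.159  0.12 ]
wrist (np.float64(290.16558353883823), 283.03966046197445, 206.8391571415827) [[0.373, 0.891, 0.26, 0.149], [0.928, -0.358, -0.105, 0.562], [-0.001, 0.28, -0.96, 0.374], [0.0, 0.0, 0.0, 1.0]]
```

View pics/top0.png

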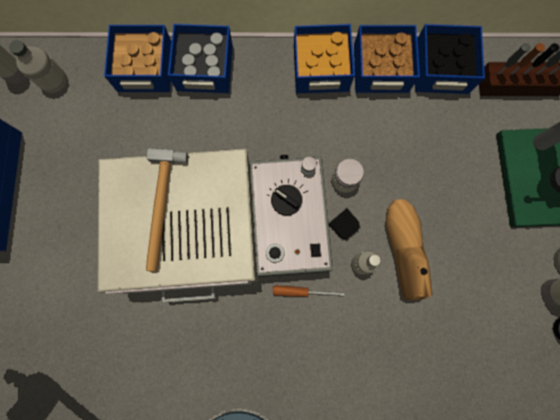

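View pics/scene0.png

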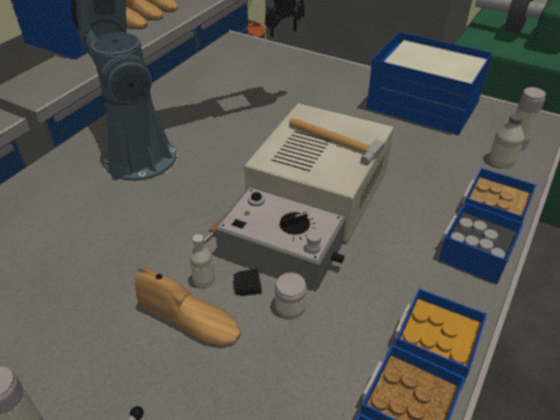

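The dial is near (0.615, -0.115) with its pointer to the back left. I'll lift, shut the gripper and go above the dial for a close view.

move_arm(
  motion=[
    [[0,0,-0.8],[0,0,0],0],
    [[-0.6,-0.4,-1.4],[0,0,0],0],
    [[-1.4,-1.0,-1.4],[0,0,0],0],
    [[-2.2,-1.5,-1.4],[0,0,0],0],
    [[-3.0,-2.0,-1.4],[0,0,0],0],
    [[-3.8,-2.6,-1.4],[0,0,0],0],
    [[-4.6,-3.1,-1.4],[0,0,0],0],
    [[-5.4,-3.7,-1.4],[0,0,0],0],
    [[-6.2,-4.2,-1.4],[0,0,0],0],
    [[-7.0,-4.8,-1.4],[0,0,0],0],
  ],
)

```text
time_s: 2.3
eef_pos: [0.4977, 0.1078, 0.2888]
eef_rot: [0.0, 0.19, 0.982, 0.0]
wrist_force: [0.0, 0.1, -0.4]
opening: 0.001
```

move_arm(
  motion=[
    [[-0.8,-0.5,0],[0,0,0],0],
    [[-1.6,-1.1,0],[0,0,0],0],
    [[-2.4,-1.6,0],[0,0,0],0],
    [[-3.2,-2.2,0],[0,0,0],0],
    [[-3.8,-2.6,0],[0,0,0],0],
    [[-4.06,-2.75,0],[0,0,0],0],
    [[-4.06,-2.75,0],[0,0,0],0],
  ],
)

```text
time_s: 3.18
eef_pos: [0.6612, -0.1359, 0.2877]
eef_rot: [-0.001, 0.191, 0.982, 0.0]
wrist_force: [0.1, 0.6, -0.2]
opening: -0.001
```

```bash
python3 - <<'E'
from h import *
o=monitor.get_obs(); print(o["time_s"],o["eef_pos"],rot(o).round(3).tolist(),o["opening"],o["q"])
im=viewer.camera("wrist"); cv2.imwrite("pics/w1.png",cv2.resize(im,(784,588)))
for t,z in [("dial_cap",.12),("dial_hub",.109),("dial_tip",.128),("start_top",.122),("eyelet_jar",.12)]:
    for r in spotter.search_frame("wrist",t)[:2]:
        uv=np.array(r["centre"])*[560,420]; print(t,round(r["score"],2),uv.round(1),ray("wrist",uv,z).round(4))
E
```

```text
3.175 [ 0.66123389 -0.13587675  0.28766811] [[-0.927, 0.375, -0.001], [0.375, 0.927, 0.0], [0.001, -0.0, -1.0]] -0.0014817552530365426 [-3.78064422e-01  3.53244080e-01  1.22878870e+00 -1.47258464e-05
  1.56073458e+00 -1.56427205e+00]
dial_cap 0.98 [288.7 136.5] [ 0.6115 -0.1059  0.12  ]
dial_hub 0.88 [285.8 136. ] [ 0.6103 -0.1085  0.109 ]
dial_tip 0.68 [285.3 136.2] [ 0.6096 -0.1088  0.128 ]
start_top 0.78 [263.6  12.3] [ 0.4888 -0.0843  0.122 ]
eyelet_jar 0.67 [273.1 213.1] [ 0.6896 -0.1567  0.12  ]
```

View pics/w1.png

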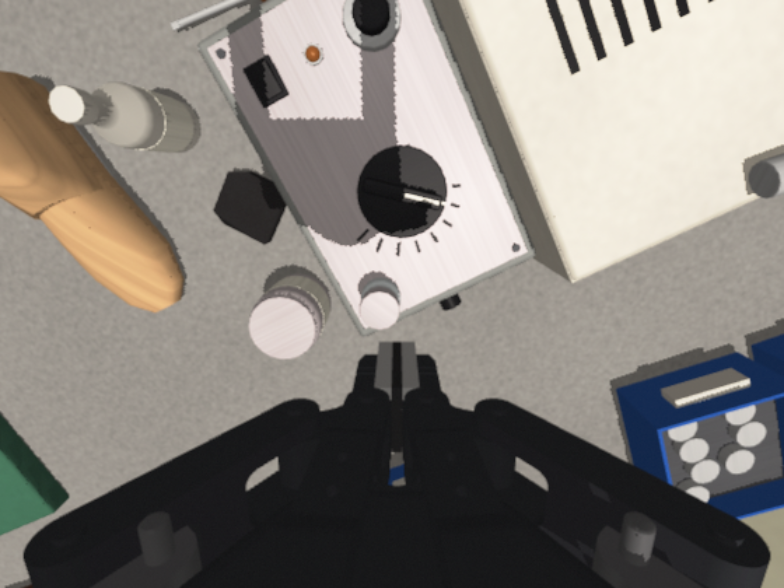

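```bash
python3 - <<'E'
from h import *
im=cv2.imread("pics/w1.png"); s=560/784
W=lambda u,v,z: ray("wrist",(u*s,v*s),z)
# white line inside cap
g=cv2.cvtColor(im,cv2.COLOR_BGR2GRAY)
m=np.zeros_like(g); cv2.circle(m,(402,191),40,255,-1)
ys,xs=np.where((g>130)&(m>0)); print(len(xs),xs.min(),xs.max(),ys.min(),ys.max())
P=np.array([W(x,y,.128)[:2] for x,y in zip(xs,ys)]); c=P.mean(0); d=np.linalg.svd(P-c,full_matrices=False)[2][0]
# skirt circle: dark mask
print("line centre",c.round(4),"angle",np.degrees(np.arctan2(d[1],d[0])))
t=(P-c)@d; print("extent",t.min(),t.max())
mk=((g<48)).astype(np.uint8); n,l,st,ce=cv2.connectedComponentsWithStats(mk); 
k=l[170,400]; print("comp",k,st[k],ce[k]); 
cn=cv2.findContours(((l==k)*255).astype(np.uint8),0,2)[0][0]; e=cv2.minEnclosingCircle(cn); print(e, W(*e[0],.107).round(4))
# ticks, screws, pod edges (z .1)
for a,b in [((436,0),(529,254)),((202,48),(365,332)),((365,332),(529,254)),((222,53),(516,247))]:
    A,B=W(*a,.1),W(*b,.1); v=B-A; print(A.round(4),B.round(4),np.degrees(np.arctan2(v[1],v[0])).round(1),np.linalg.norm(v).round(3))
cr=viewer.camera("wrist")[90:190,230:350]; cv2.imwrite("pics/w2.png",cv2.resize(cr,(720,600),interpolation=2))
E
```

```text
180 404 439 193 205
line centre [ 0.6219 -0.095 ] angle 55.33152976459272
extent -0.01421919081093866 0.014780465524154534
comp 0 [     0      0    784    588 338314] [384.52663502 230.22701396]
((173.5, 577.0), 0.5001000165939331) [ 0.912  -0.5053  0.107 ]
[ 0.4903 -0.0313  0.1   ] [ 0.7054 -0.0219  0.1   ] 2.5 0.215
[ 0.4526 -0.2126  0.1   ] [ 0.72   -0.1877  0.1   ] 5.3 0.269
[ 0.72   -0.1877  0.1   ] [ 0.7054 -0.0219  0.1   ] 95.0 0.166
[ 0.4615 -0.1997  0.1   ] [ 0.695  -0.0308  0.1   ] 35.9 0.288
```

View pics/w2.png

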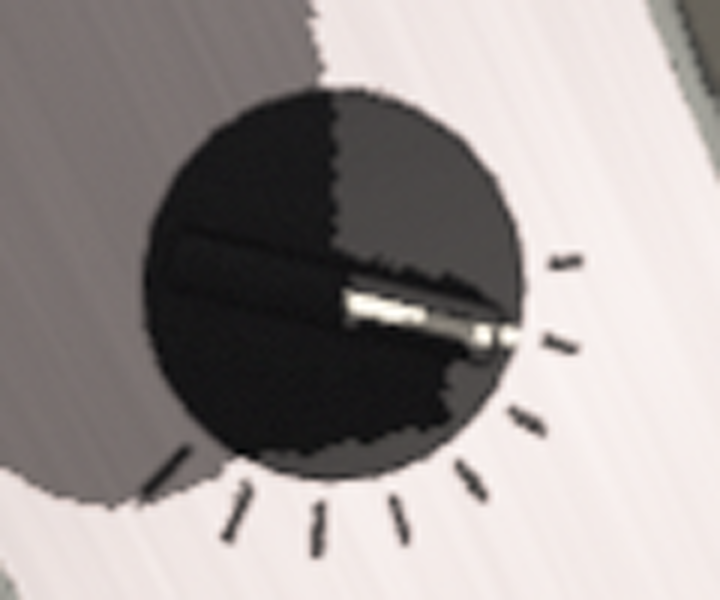

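The pointer (white line, about (347,300) to (520,335) in the crop) is at the second mark, q = 0.349, at 55° in world, so the heater's yaw is about 5°. The target is -25°. I'll push the tail end of the bar from the right side, away from the hood and in view of the wrist camera.

```bash
cat >> h.py <<'E'
HUB=np.array([.6115,-.109])
def pose(a,off,z,r=.024):
    a=np.radians(a); u=np.array([np.cos(a),np.sin(a)]); n=np.array([-u[1],u[0]])
    return np.r_[HUB-r*u-off*n,z], np.degrees(a)+90
def units(p,yaw,o=None):
    o=o or monitor.get_obs(); Rm=rot(o)
    y=np.radians(yaw); x=np.array([np.cos(y),np.sin(y),0]); T=np.c_[x,np.cross([0,0,-1],x),[0,0,-1]]
    return (Rm.T@(p-o["eef_pos"])/.06).round(2).tolist(), (np.degrees(R.from_matrix(Rm.T@T).as_rotvec())/8).round(2).tolist()
E
python3 - <<'E'
from h import *
o=monitor.get_obs()
for off,z in [(.029,.2),(.029,.125)]: 
    p,y=pose(55.3,off,z); print(p,units(p,y,o))
print(HUB,proj("wrist",np.r_[HUB,.107]))
E
```

```text
[ 0.62167947 -0.14524056  0.2       ] ([0.54, -0.42, 1.49], [0.0, 0.0, 1.6])
[ 0.62167947 -0.14524056  0.125     ] ([0.54, -0.42, 2.74], [0.0, 0.0, 1.6])
[ 0.6115 -0.109 ] [285.76770339 136.67748417]
```

move_arm(
  motion=[
    [[0.3,-0.2,0.3],[0,0,0.8],0],
    [[0.54,-0.42,0.9],[0,0,1.6],0],
    [[0.54,-0.42,1.5],[0,0,1.6],0],
    [[0.54,-0.42,1.9],[0,0,1.6],0],
    [[0.54,-0.42,2.2],[0,0,1.6],0],
    [[0.54,-0.42,2.5],[0,0,1.6],0],
    [[0.54,-0.42,2.74],[0,0,1.6],0],
    [[0.54,-0.42,2.74],[0,0,1.6],0],
    [[0.54,-0.42,2.74],[0,0,1.6],0],
  ],
)

```text
time_s: 4.65
eef_pos: [0.6222, -0.1462, 0.1249]
eef_rot: [0.001, 0.298, 0.954, -0.0]
wrist_force: [-0.5, -0.7, 0.3]
opening: -0.002
```

```bash
python3 - <<'E'
from h import *
o=monitor.get_obs(); print(o["time_s"],o["eef_pos"],rot(o)[:,0].round(3),o["wrist_force"])
im=viewer.camera("wrist"); cv2.imwrite("pics/w3.png",im)
print([[*units(*pose(55.3,f,.125),o)] for f in (.023,.017)])
for a in (55.3,52,48,44,40,36,32): print(a,units(*pose(a,.017,.125),o))
E
```

```text
4.65 [ 0.62219257 -0.14617995  0.12490371] [-0.822  0.57  -0.001] [-0.50094709 -0.72200911  0.27094119]
[[[0.12, 0.01, -0.0], [0.0, 0.01, -0.0]], [[0.22, 0.01, -0.0], [0.0, 0.01, -0.0]]]
55.3 ([0.22, 0.01, -0.0], [0.0, 0.01, -0.0])
52 ([0.24, -0.01, -0.0], [0.0, 0.01, 0.41])
48 ([0.27, -0.02, -0.0], [0.0, 0.01, 0.91])
44 ([0.3, -0.04, -0.0], [0.0, 0.01, 1.41])
40 ([0.33, -0.05, -0.0], [0.0, 0.01, 1.91])
36 ([0.36, -0.06, -0.0], [0.0, 0.01, 2.41])
32 ([0.4, -0.07, -0.0], [0.0, 0.01, 2.91])
```

View pics/w3.png

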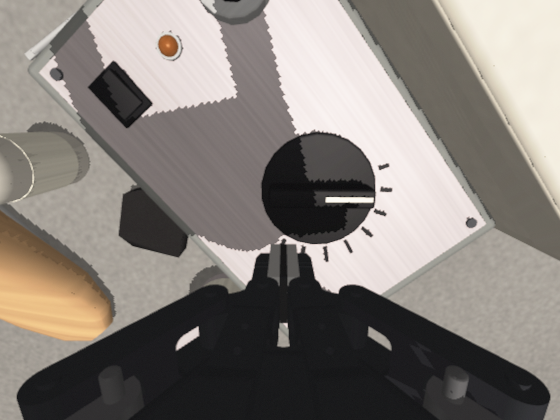

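The fingers stand behind the tail end of the bar (tail at columns 270–320, row ~190; fingertips at (284, 243)). I'll push slowly through about the first 25°.

move_arm(
  motion=[
    [[0.08,0.01,0],[0,0,0],0],
    [[0.15,0.01,0],[0,0,0],0],
    [[0.19,0.01,0],[0,0,0],0],
    [[0.22,0.01,0],[0,0,0],0],
    [[0.24,-0.01,0],[0,0,0.4],0],
    [[0.27,-0.02,0],[0,0,0.9],0],
    [[0.3,-0.04,0],[0,0,1.4],0],
    [[0.33,-0.05,0],[0,0,1.9],0],
    [[0.36,-0.06,0],[0,0,2.4],0],
    [[0.36,-0.06,0],[0,0,2.4],0],
  ],
)

```text
time_s: 5.95
eef_pos: [0.6018, -0.1366, 0.1242]
eef_rot: [-0.0, 0.453, 0.891, -0.0]
wrist_force: [0.0, -0.4, -0.6]
opening: -0.001
```

```bash
cat >> h.py <<'E'
def line(name):
    im=viewer.camera("wrist"); cv2.imwrite("pics/"+name+".png",im)
    g=cv2.cvtColor(im,cv2.COLOR_BGR2GRAY); m=np.zeros_like(g); c=proj("wrist",np.r_[HUB,.128])
    cv2.circle(m,tuple(int(v) for v in c.round()),int(50),255,-1)
    n,l,st,ce=cv2.connectedComponentsWithStats(((g>120)&(m>0)).astype(np.uint8))
    k=1+np.argmax(st[1:,4]); ys,xs=np.where(l==k)
    P=np.array([ray("wrist",(x,y),.128)[:2] for x,y in zip(xs,ys)]); q=P.mean(0); d=np.linalg.svd(P-q,full_matrices=False)[2][0]
    if d@(q-HUB)<0: d=-d
    print("line n",len(xs),"centre",(q-HUB).round(4),"angle",np.degrees(np.arctan2(d[1],d[0])).round(1),"dir from hub",np.degrees(np.arctan2(*(q-HUB)[::-1])).round(1))
    return im
E
python3 - <<'E'
from h import *
o=monitor.get_obs(); print(o["time_s"],o["eef_pos"],rot(o)[:,0].round(3),o["wrist_force"])
line("w4"); p,y=pose(36,.017,.125); print(p)
for a in (32,28,24,20,16,12,8,4,0,-4): print(a,units(*pose(a,.017,.125),o))
E
```

```text
5.95 [ 0.60176122 -0.13658092  0.12421203] [-0.589  0.808 -0.   ] [ 0.02681132 -0.40750592 -0.59168955]
line n 383 centre [ 0.0256 -0.0129] angle -112.9 dir from hub -26.7
[ 0.60207594 -0.13686013  0.125     ]
32 ([0.02, -0.02, -0.01], [-0.0, 0.0, 0.51])
28 ([0.05, -0.03, -0.01], [-0.0, 0.0, 1.01])
24 ([0.08, -0.05, -0.01], [-0.0, 0.0, 1.51])
20 ([0.11, -0.06, -0.01], [-0.0, 0.0, 2.01])
16 ([0.15, -0.07, -0.01], [-0.0, 0.0, 2.51])
12 ([0.18, -0.08, -0.01], [-0.0, 0.0, 3.01])
8 ([0.21, -0.08, -0.01], [-0.0, 0.0, 3.51])
4 ([0.25, -0.09, -0.01], [-0.0, 0.0, 4.01])
0 ([0.28, -0.09, -0.01], [-0.0, 0.0, 4.51])
-4 ([0.32, -0.09, -0.01], [-0.0, 0.0, 5.01])
```

View pics/w4.png

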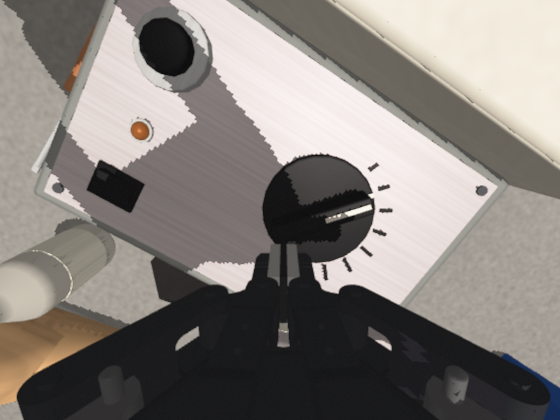

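```bash
sed -i 's/int(50),255/int(41),255/' h.py; python3 - <<'E'
from h import *
A=ray("wrist",(330,217.5),.128);B=ray("wrist",(371,207),.128); v=B-A; print(np.degrees(np.arctan2(v[1],v[0])),(A-np.r_[HUB,0])[:2],(B-np.r_[HUB,0])[:2])
line("w4b")
E
```

```text
51.47267552810593 [0.00370945 0.00362706] [0.0192462  0.02314033]
line n 175 centre [0.0098 0.0107] angle 53.9 dir from hub 47.5
```

```bash
python3 - <<'E'
from h import *
o=monitor.get_obs(); Rm=rot(o)
for z in (.117,.125,.135): print(z, Rm.T@(ray("wrist",(284,243.5),z)-o["eef_pos"]))
for x in (0,.0055,.011): print(x,proj("wrist",o["eef_pos"]+Rm@[x,0,.008]))
im=cv2.imread("pics/w4.png")[140:290,200:400]; cv2.imwrite("pics/w5.png",cv2.resize(cv2.convertScaleAbs(im,alpha=2,beta=20),(800,600),interpolation=2))
E
```

```text
0.117 [-0.00433531  0.00165112  0.00723638]
0.125 [-0.00085886  0.00162451 -0.00076399]
0.135 [ 0.0034867   0.00159125 -0.01076445]
0 [281.49244883 236.92399772]
0.0055 [281.4862223  229.06032099]
0.011 [281.47989326 221.06717428]
```

View pics/w5.png

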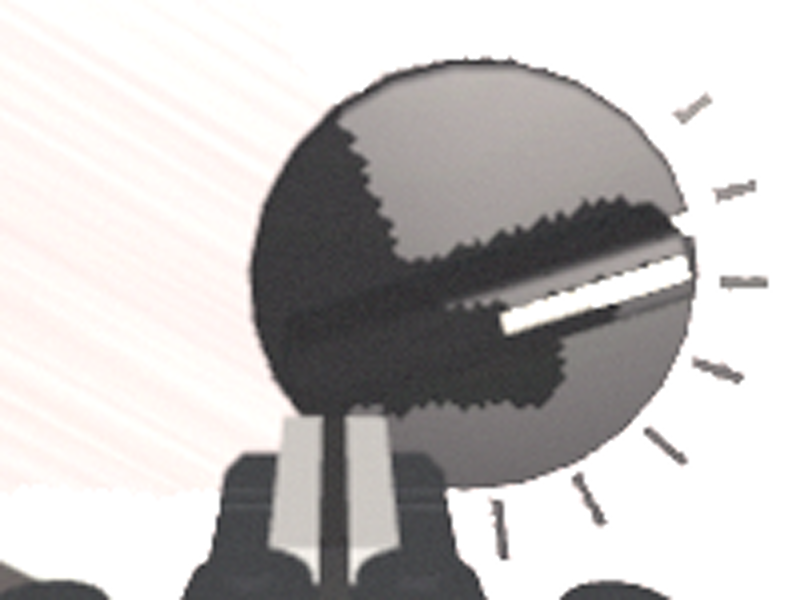

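```bash
python3 - <<'E'
from h import *
print("hub now",ray("wrist",(318,208.7),.107), "start",ray("wrist",(166,47),.122))
cal=dict(w=K("wrist"))
for n in ("top","scene"):
    im=cv2.imread(f"pics/{n}0.png"); g=cv2.cvtColor(im,cv2.COLOR_BGR2GRAY)
    c=(286,199) if n=="top" else (294,223)
    m=np.zeros_like(g); cv2.circle(m,c,24,255,-1)
    nn,l,st,ce=cv2.connectedComponentsWithStats(((g<90)&(m>0)).astype(np.uint8)); k=1+np.argmax(st[1:,4])
    print(n,st[k],ce[k],ray(n,ce[k],.109))
    x,y,w,h=st[k][:4]; print("box",ray(n,(x+w/2-.5,y+h/2-.5),.109))
    f=viewer.camera(n); cv2.imwrite(f"pics/{n}1.png",f)
o=monitor.get_obs(); print("tcp in top",proj("top",o["eef_pos"]),"scene",proj("scene",o["eef_pos"]))
a=cv2.resize(cv2.imread("pics/top1.png")[140:260,230:350],(400,400),interpolation=2); b=cv2.resize(cv2.imread("pics/scene1.png")[160:280,230:350],(400,400),interpolation=2)
cv2.imwrite("pics/ts.png",np.hstack([a,b]))
E
```

```text
hub now [ 0.61186907 -0.10882576  0.107     ] start [ 0.48733421 -0.0834577   0.122     ]
top [271 185  31  31 715] [286.39440559 200.07272727] [ 0.61080453 -0.11263624  0.109     ]
box [ 0.61097515 -0.11169785  0.109     ]
scene [279 212  31  23 544] [294.40441176 223.00919118] [ 0.61614725 -0.11725891  0.109     ]
box [ 0.6152768  -0.11772422  0.109     ]
tcp in top [296.80039308 202.41106441] scene [285.44110044 221.22769015]
```

View pics/ts.png

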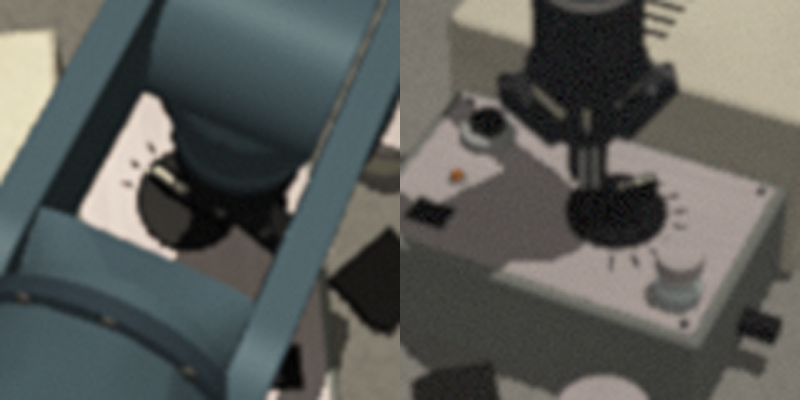

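```bash
python3 - <<'E'
from h import *
o=monitor.get_obs(); Rm=rot(o); p=o["eef_pos"]
for x in (-.011,0,.011):
    for z in (-.03,-.02,-.01,0,.008): print(x,z,"wrist",proj("wrist",p+Rm@[x,0,z]).round(1),"scene",proj("scene",p+Rm@[x,0,z]).round(1))
b=cv2.imread("pics/scene1.png")[190:240,260:320]; b=cv2.convertScaleAbs(b,alpha=2.2,beta=10)
cv2.imwrite("pics/s2.png",cv2.resize(b,(720,600),interpolation=0))
E
```

```text
-0.011 -0.03 wrist [281.1 282.5] scene [286.  215.2]
-0.011 -0.02 wrist [281.3 273.2] scene [286.  218.3]
-0.011 -0.01 wrist [281.4 265. ] scene [286.  221.4]
-0.011 0 wrist [281.5 257.6] scene [286.  224.4]
-0.011 0.008 wrist [281.5 252.2] scene [285.9 226.8]
0 -0.03 wrist [281.1 264.1] scene [285.5 212.1]
0 -0.02 wrist [281.2 255.8] scene [285.5 215.2]
0 -0.01 wrist [281.3 248.3] scene [285.5 218.2]
0 0 wrist [281.4 241.7] scene [285.4 221.2]
0 0.008 wrist [281.5 236.9] scene [285.4 223.6]
0.011 -0.03 wrist [281.1 245. ] scene [285. 209.]
0.011 -0.02 wrist [281.2 237.6] scene [285. 212.]
0.011 -0.01 wrist [281.3 231.1] scene [285.  215.1]
0.011 0 wrist [281.4 225.3] scene [284.9 218.1]
0.011 0.008 wrist [281.5 221. ] scene [284.9 220.5]
```

View pics/s2.png

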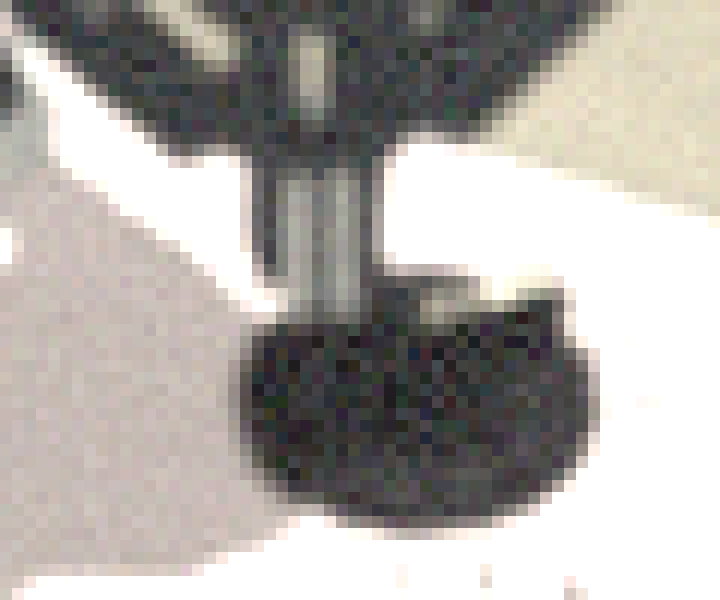

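The white line still reads ~54°, and the force stayed near zero. The fingertips show shorter than assumed in both views and probably passed over the bar. I'll measure the true tip height by touching a bare spot of the pod in front right of the dial.

```bash
python3 - <<'E'
from h import *
o=monitor.get_obs(); y=np.degrees(np.arctan2(*rot(o)[:2,0][::-1]))
print(y,units(np.array([*o["eef_pos"][:2],.145]),y,o))
for z in (.145,.112,.106): print(z,units(np.array([.549,-.145,z]),y,o))
print("rocker",ray("wrist",(115,187),.108),"lamp",ray("wrist",(140,130),.108))
E
```

```text
126.12206666866918 ([-0.0, 0.0, -0.35], [0.0, 0.0, 0.0])
0.145 ([0.41, -0.79, -0.35], [0.0, 0.0, 0.0])
0.112 ([0.41, -0.79, 0.2], [0.0, 0.0, 0.0])
0.106 ([0.41, -0.79, 0.3], [0.0, 0.0, 0.0])
rocker [ 0.49546834 -0.17526264  0.108     ] lamp [ 0.49143095 -0.13362439  0.108     ]
```

move_arm(
  motion=[
    [[0,0,-0.2],[0,0,0],0],
    [[0,0,-0.4],[0,0,0],0],
    [[0.2,-0.4,-0.4],[0,0,0],0],
    [[0.41,-0.79,-0.35],[0,0,0],0],
    [[0.41,-0.79,-0.1],[0,0,0],0],
    [[0.41,-0.79,0.1],[0,0,0],0],
    [[0.41,-0.79,0.2],[0,0,0],0],
    [[0.41,-0.79,0.26],[0,0,0],0],
    [[0.41,-0.79,0.3],[0,0,0],0],
    [[0.41,-0.79,0.3],[0,0,0],0],
  ],
)

```text
time_s: 7.4
eef_pos: [0.5492, -0.1446, 0.1061]
eef_rot: [-0.0, 0.453, 0.891, 0.0]
wrist_force: [-0.4, 0.7, -0.2]
opening: -0.001
```

No contact at TCP 0.106, though by the given tip offset it should be touching, so the tips are shorter. I'll keep feeling downward slowly.

move_arm(
  motion=[
    [[0,0,0.07],[0,0,0],0],
    [[0,0,0.14],[0,0,0],0],
    [[0,0,0.2],[0,0,0],0],
    [[0,0,0.2],[0,0,0],0],
  ],
)

```text
time_s: 7.9
eef_pos: [0.5487, -0.1445, 0.0937]
eef_rot: [-0.0, 0.453, 0.891, -0.0]
wrist_force: [0.6, 0.5, 0.5]
opening: -0.0
```

move_arm(
  motion=[
    [[0,0,0.05],[0,0,0],0],
    [[0,0,0.1],[0,0,0],0],
    [[0,0,0.1],[0,0,0],0],
  ],
)

```text
time_s: 8.28
eef_pos: [0.5488, -0.1445, 0.0878]
eef_rot: [-0.0, 0.453, 0.891, -0.0]
wrist_force: [0.7, 0.3, -1.0]
opening: -0.002
```

move_arm(
  motion=[
    [[0,0,0.04],[0,0,0],0],
    [[0,0,0.08],[0,0,0],0],
    [[0,0,0.08],[0,0,0],0],
  ],
)

```text
time_s: 8.65
eef_pos: [0.5489, -0.1445, 0.0831]
eef_rot: [-0.0, 0.453, 0.891, 0.0]
wrist_force: [0.4, -0.0, 0.6]
opening: 0.001
```

move_arm(
  motion=[
    [[0,0,0.03],[0,0,0],0],
    [[0,0,0.06],[0,0,0],0],
    [[0,0,0.06],[0,0,0],0],
  ],
)

```text
time_s: 9.02
eef_pos: [0.5489, -0.1446, 0.0796]
eef_rot: [-0.0, 0.453, 0.891, -0.0]
wrist_force: [0.5, 0.6, 0.1]
opening: -0.002
```

move_arm(
  motion=[
    [[0,0,0.03],[0,0,0],0],
    [[0,0,0.05],[0,0,0],0],
    [[0,0,0.05],[0,0,0],0],
  ],
)

```text
time_s: 9.4
eef_pos: [0.5489, -0.1446, 0.0766]
eef_rot: [-0.0, 0.453, 0.891, -0.0]
wrist_force: [0.2, 0.0, 0.2]
opening: 0.001
```

move_arm(
  motion=[
    [[0,0,0.03],[0,0,0],0],
    [[0,0,0.03],[0,0,0],0],
  ],
)

```text
time_s: 9.65
eef_pos: [0.5489, -0.1446, 0.0748]
eef_rot: [-0.0, 0.453, 0.891, -0.0]
wrist_force: [1.3, -0.0, -0.6]
opening: -0.002
```

move_arm(
  motion=[
    [[0,0,0.03],[0,0,0],0],
    [[0,0,0.03],[0,0,0],0],
  ],
)

```text
time_s: 9.9
eef_pos: [0.5492, -0.1447, 0.0734]
eef_rot: [0.0, 0.453, 0.891, -0.0]
wrist_force: [-0.9, -0.1, 2.2]
opening: -0.004
```

move_arm(
  motion=[
    [[0,0,0.03],[0,0,0],0],
    [[0,0,0.03],[0,0,0],0],
  ],
)

```text
time_s: 10.15
eef_pos: [0.5493, -0.1447, 0.0733]
eef_rot: [0.0, 0.453, 0.891, -0.0]
wrist_force: [-6.8, 2.6, 15.2]
opening: 0.003
```

Contact at TCP z = 0.0735 on the pod top (0.100), so the tips end 26.5 mm behind the reported TCP, which matches both camera views. I'll lift and go back to beside the bar with the tips at 0.115 (TCP 0.0885).

```bash
sed -i 's/^HUB=.*/HUB=np.array([.612,-.110])/' h.py; python3 - <<'E'
from h import *
o=monitor.get_obs()
for z in (.12,.0885): print(units(*pose(55.3,.029,z),o))
E
```

```text
([-0.74, 0.97, -0.78], [-0.0, 0.0, -2.4])
([-0.74, 0.97, -0.25], [-0.0, 0.0, -2.4])
```

move_arm(
  motion=[
    [[0,0,-0.3],[0,0,0],0],
    [[0,0,-0.85],[0,0,0],0],
    [[-0.2,0.25,-0.85],[0,0,-0.8],0],
    [[-0.5,0.6,-0.85],[0,0,-1.6],0],
    [[-0.74,0.97,-0.85],[0,0,-2.4],0],
    [[-0.74,0.97,-0.7],[0,0,-2.4],0],
    [[-0.74,0.97,-0.5],[0,0,-2.4],0],
    [[-0.74,0.97,-0.28],[0,0,-2.4],0],
    [[-0.74,0.97,-0.28],[0,0,-2.4],0],
  ],
)

```text
time_s: 11.28
eef_pos: [0.6203, -0.1457, 0.0861]
eef_rot: [-0.002, 0.299, 0.954, 0.0]
wrist_force: [-0.1, 0.4, -0.0]
opening: 0.003
```

```bash
python3 - <<'E'
from h import *
o=monitor.get_obs(); print(o["time_s"],o["eef_pos"],rot(o)[:,0].round(3),o["wrist_force"]); line("w6")
for a in (55.3,52,48,44,40,36,32): print(a,units(*pose(a,.017,.0885),o))
E
```

```text
11.275 [ 0.62034714 -0.14572888  0.08611024] [-0.821  0.57   0.004] [-0.10308488  0.36277229 -0.03724872]
line n 243 centre [0.0079 0.0077] angle 55.1 dir from hub 44.2
55.3 ([0.17, 0.01, -0.04], [-0.01, -0.03, -0.01])
52 ([0.19, -0.01, -0.04], [-0.01, -0.03, 0.4])
48 ([0.22, -0.02, -0.04], [-0.01, -0.03, 0.9])
44 ([0.25, -0.04, -0.04], [-0.01, -0.03, 1.4])
40 ([0.29, -0.05, -0.04], [-0.01, -0.03, 1.9])
36 ([0.32, -0.06, -0.04], [-0.01, -0.03, 2.4])
32 ([0.35, -0.07, -0.04], [-0.01, -0.03, 2.9])
```

View pics/w6.png

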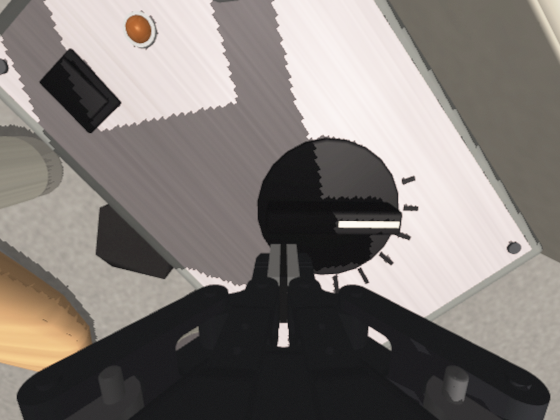

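The bar is still at 55°, and the fingertips (284, 245) are just below its tail edge (row ~234), now low enough. Pushing slowly again.

move_arm(
  motion=[
    [[0.07,0.01,-0.04],[0,0,0],0],
    [[0.12,0.01,-0.04],[0,0,0],0],
    [[0.17,0.01,-0.04],[0,0,0],0],
    [[0.19,-0.01,-0.04],[0,0,0.4],0],
    [[0.22,-0.02,-0.04],[0,0,0.9],0],
    [[0.25,-0.04,-0.04],[0,0,1.4],0],
    [[0.29,-0.05,-0.04],[0,0,1.9],0],
    [[0.32,-0.06,-0.04],[0,0,2.4],0],
    [[0.32,-0.06,-0.04],[0,0,2.4],0],
  ],
)

```text
time_s: 12.45
eef_pos: [0.6044, -0.1382, 0.0908]
eef_rot: [0.0, 0.453, 0.891, 0.0]
wrist_force: [0.3, -0.4, 0.4]
opening: -0.003
```

```bash
python3 - <<'E'
from h import *
o=monitor.get_obs(); print(o["time_s"],o["eef_pos"],rot(o)[:,0].round(3),o["wrist_force"]); line("w7"); print(pose(36,.017,.0885))
for a in (32,28,24,20,16,12,8,4,0): print(a,units(*pose(a,.017,.0885),o))
E
```

```text
12.45 [ 0.60440987 -0.13821632  0.09082146] [-0.589  0.808 -0.   ] [ 0.26370885 -0.35724115  0.44340949]
line n 211 centre [0.0093 0.0058] angle 34.9 dir from hub 31.9
(array([ 0.60257594, -0.13786013,  0.0885    ]), np.float64(126.0))
32 ([0.05, -0.04, 0.04], [0.0, 0.0, 0.51])
28 ([0.08, -0.06, 0.04], [0.0, 0.0, 1.01])
24 ([0.11, -0.07, 0.04], [0.0, 0.0, 1.51])
20 ([0.14, -0.08, 0.04], [0.0, 0.0, 2.01])
16 ([0.18, -0.09, 0.04], [0.0, 0.0, 2.51])
12 ([0.21, -0.1, 0.04], [0.0, 0.0, 3.01])
8 ([0.24, -0.11, 0.04], [0.0, 0.0, 3.51])
4 ([0.28, -0.11, 0.04], [0.0, 0.0, 4.01])
0 ([0.31, -0.11, 0.04], [0.0, 0.0, 4.51])
```

One click measured (34.9°). Two more clicks (stops at 15° and -5°).

move_arm(
  motion=[
    [[0.05,-0.04,0.04],[0,0,0.5],0],
    [[0.08,-0.06,0.04],[0,0,1.0],0],
    [[0.11,-0.07,0.04],[0,0,1.5],0],
    [[0.14,-0.08,0.04],[0,0,2.0],0],
    [[0.18,-0.09,0.04],[0,0,2.5],0],
    [[0.21,-0.1,0.04],[0,0,3.0],0],
    [[0.24,-0.11,0.04],[0,0,3.5],0],
    [[0.28,-0.11,0.04],[0,0,4.0],0],
    [[0.31,-0.11,0.04],[0,0,4.5],0],
    [[0.31,-0.11,0.04],[0,0,4.5],0],
  ],
)

```text
time_s: 13.75
eef_pos: [0.5881, -0.127, 0.0882]
eef_rot: [-0.0, 0.706, 0.708, 0.0]
wrist_force: [-0.2, -0.5, -0.3]
opening: 0.001
```

```bash
python3 - <<'E'
from h import *
o=monitor.get_obs(); print(o["time_s"],o["eef_pos"],rot(o)[:,0].round(3),o["wrist_force"]); line("w8"); print(pose(0,.017,.0885))
for a in (-4,-8,-12,-15,-18,-20): print(a,units(*pose(a,.017,.0885),o))
E
```

```text
13.75 [ 0.58809198 -0.12701625  0.08822576] [-0.003  1.     0.   ] [-0.16806955 -0.52365268 -0.28437052]
line n 236 centre [ 0.0112 -0.0014] angle -5.1 dir from hub -6.9
(array([ 0.588 , -0.127 ,  0.0885]), np.float64(90.0))
-4 ([0.03, -0.02, -0.0], [-0.0, -0.0, 0.52])
-8 ([0.06, -0.04, -0.0], [-0.0, -0.0, 1.02])
-12 ([0.09, -0.05, -0.0], [-0.0, -0.0, 1.52])
-15 ([0.11, -0.06, -0.0], [-0.0, -0.0, 1.9])
-18 ([0.14, -0.07, -0.0], [-0.0, -0.0, 2.27])
-20 ([0.15, -0.07, -0.0], [-0.0, -0.0, 2.52])
```

Three clicks (-5.1°). Now the fourth, stopping short of its stop.

move_arm(
  motion=[
    [[0.03,-0.02,0],[0,0,0.5],0],
    [[0.06,-0.04,0],[0,0,1.0],0],
    [[0.09,-0.05,0],[0,0,1.5],0],
    [[0.11,-0.06,0],[0,0,1.9],0],
    [[0.14,-0.07,0],[0,0,2.3],0],
    [[0.14,-0.07,0],[0,0,2.3],0],
  ],
)

```text
time_s: 14.55
eef_pos: [0.5839, -0.1187, 0.0882]
eef_rot: [-0.0, 0.81, 0.586, 0.0]
wrist_force: [-0.4, 0.2, 0.5]
opening: -0.001
```

```bash
python3 - <<'E'
from h import *
o=monitor.get_obs(); print(o["time_s"],o["eef_pos"],rot(o)[:,0].round(3),o["wrist_force"]); line("w9")
E
```

```text
14.55 [ 0.58394526 -0.11867428  0.08818443] [0.312 0.95  0.   ] [-0.38769559  0.18074675  0.46966527]
line n 235 centre [ 0.0102 -0.0048] angle -25.7 dir from hub -25.3
```

Four clicks measured (-25.7°, force near zero). Backing off, lifting, and viewing the start button.

move_arm(
  motion=[
    [[-0.1,0,0],[0,0,0],0],
    [[-0.2,0,0],[0,0,0],0],
    [[-0.2,0,-0.3],[0,0,0],0],
    [[-0.2,0,-0.8],[0,0,0],0],
    [[-0.3,-0.4,-1.03],[0,0,0],0],
    [[-0.5,-1.0,-1.03],[0,0,0],0],
    [[-0.78,-1.74,-1.03],[0,0,0],0],
    [[-0.78,-1.74,-1.03],[0,0,0],0],
    [[-0.78,-1.74,-1.03],[0,0,0],0],
  ],
)

```text
time_s: 15.72
eef_pos: [0.4712, -0.1309, 0.1516]
eef_rot: [0.001, 0.811, 0.585, 0.001]
wrist_force: [0.8, -0.8, 1.3]
opening: -0.002
```

```bash
python3 - <<'E'
from h import *
o=monitor.get_obs(); print(o["time_s"],o["eef_pos"],rot(o)[:,0].round(3),o["wrist_force"]); im=line("w10")
for r in spotter.outline_of("wrist","start_top")[:2]:
    ys,xs=np.where(r["region"]); uv=(xs.mean(),ys.mean()); print(r["score"],uv,np.ptp(xs),np.ptp(ys),ray("wrist",uv,.122))
for r in spotter.search_frame("wrist","start_top")[:2]:
    uv=np.array(r["centre"])*[560,420]; print(r["score"],uv,ray("wrist",uv,.122))
E
```

```text
15.725 [ 0.4711838  -0.13091778  0.15155834] [ 0.315  0.949 -0.   ] [ 0.8000861  -0.84846757  1.27994468]
line n 211 centre [ 0.0138 -0.006 ] angle -25.6 dir from hub -23.7
0.72 (np.float64(281.68457943925233), np.float64(155.89953271028037)) 39 40 [ 0.48620662 -0.08233051  0.122     ]
0.25 (np.float64(523.5614714424008), np.float64(260.9769603097773)) 92 83 [ 0.63472973 -0.21416566  0.122     ]
0.89 [279.496 156.912] [ 0.48441236 -0.08232267  0.122     ]
```

View pics/w10.png

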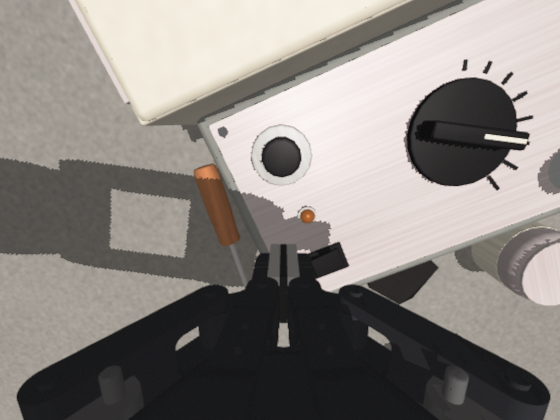

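The dial pointer (end at ~(525,142)) is at the sixth mark, and the start button is at (281,156), i.e. (0.486, -0.083). Aligning over it.

```bash
python3 - <<'E'
from h import *
o=monitor.get_obs()
for z in (.15,.105): print(units(np.array([.486,-.0835,z]),95,o))
E
```

```text
([0.82, -0.01, 0.01], [0.01, 0.0, -2.91])
([0.82, -0.02, 0.76], [0.01, 0.0, -2.91])
```

move_arm(
  motion=[
    [[0.3,0,0],[0,0,-1.0],0],
    [[0.6,-0.01,0],[0,0,-2.0],0],
    [[0.82,-0.02,0],[0,0,-2.9],0],
    [[0.82,-0.02,0.2],[0,0,-2.9],0],
    [[0.82,-0.02,0.5],[0,0,-2.9],0],
    [[0.82,-0.02,0.65],[0,0,-2.9],0],
    [[0.82,-0.02,0.76],[0,0,-2.9],0],
    [[0.82,-0.02,0.76],[0,0,-2.9],0],
  ],
)

```text
time_s: 16.88
eef_pos: [0.4842, -0.0834, 0.1039]
eef_rot: [-0.0, 0.677, 0.736, -0.0]
wrist_force: [0.2, 0.5, 0.8]
opening: -0.001
```

move_arm(
  motion=[
    [[0,0,0.07],[0,0,0],0],
    [[0,0,0.14],[0,0,0],0],
    [[0,0,0.2],[0,0,0],0],
    [[0,0,0.23],[0,0,0],0],
    [[0,0,0.26],[0,0,0],0],
    [[0,0,0.26],[0,0,0],0],
  ],
)

```text
time_s: 17.62
eef_pos: [0.4847, -0.0834, 0.0893]
eef_rot: [0.0, 0.676, 0.737, 0.0]
wrist_force: [-1.2, 0.4, 6.2]
opening: -0.0
```

move_arm(
  motion=[
    [[0,0,0.03],[0,0,0],0],
    [[0,0,0.03],[0,0,0],0],
  ],
)

```text
time_s: 17.88
eef_pos: [0.4849, -0.0834, 0.0891]
eef_rot: [0.0, 0.676, 0.737, -0.0]
wrist_force: [-7.6, 1.6, 20.4]
opening: 0.0
```

The force rose to 20 N with no further travel, so the button is fully in. Releasing and retreating.

move_arm(
  motion=[
    [[0,0,-0.1],[0,0,0],0],
    [[0,0,-0.3],[0,0,0],0],
    [[0,0,-0.7],[0,0,0],0],
    [[-0.4,0,-1.2],[0,0,0],0],
    [[-0.8,0,-1.6],[0,0,0],0],
    [[-0.8,0,-1.8],[0,0,0],0],
    [[-0.8,0,-1.8],[0,0,0],0],
  ],
)

```text
time_s: 18.75
eef_pos: [0.4887, -0.1307, 0.1954]
eef_rot: [0.0, 0.677, 0.736, 0.0]
wrist_force: [-0.3, 0.5, -0.2]
opening: 0.001
```

```bash
python3 - <<'E'
from h import *
o=monitor.get_obs(); print(o["time_s"],o["eef_pos"],o["wrist_force"]); line("w11")
E
```

```text
18.75 [ 0.48865806 -0.13070884  0.19544085] [-0.27161813  0.49711429 -0.22448712]
line n 914 centre [ 0.0175 -0.0188] angle 42.0 dir from hub -47.0
```

View pics/w11.png

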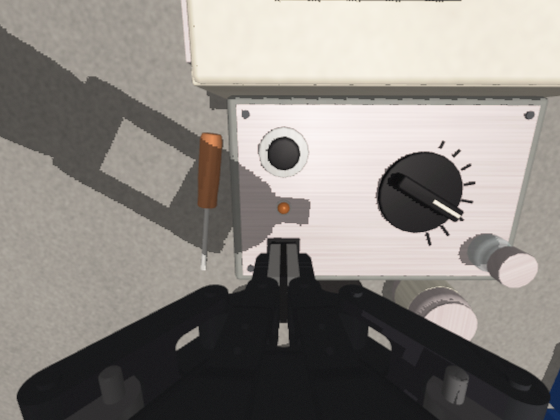

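The final picture shows the pointer line from (433,200) to (460,216), about 30° clockwise of the heater's x. That is the four-click stop. The button at (284,153) looks out, and jar, tin and screwdriver are undisturbed.

```bash
python3 -c "
from h import *
A=ray('wrist',(433,200),.128);B=ray('wrist',(460,216),.128);v=B-A;print(np.degrees(np.arctan2(v[1],v[0])))
print(workorder.hand_in())"
```

```text
-24.461232859916734
the job is handed in; nothing more can be done
None
```

The job is done and handed in at about 19 s. I turned the dial exactly four clicks clockwise with the shut fingertips against its bar. Then I pressed the start button fully in and let it go.

**Dial:** the pointer's angle in the world frame read 55°, then 35°, -5° and -25.7° as I pushed. It read -24.5° in the last picture, where the stop should be at -25°. In that picture the pointer is at the sixth mark; it started at the second.

**Start button:** pressing further raised the force from 6 to 20 N with no more travel, so it was against its stop. It looks out again in the last picture, but its height wasn't measured.

**Checks that disagreed or failed:**
- **First push:** it passed over the bar without touching it. The fingertips end about 26 mm behind the reported tool point, not 8 mm ahead of it as stated. I found this by touching a bare spot on the pod at up to about 15 N, then corrected for it.
- **Hub position:** the scene camera put the dial's hub about 8 mm away from where the wrist camera did. I went by the wrist camera.
- **Angle script:** its last reading (42°) was false because it picked up the pod's surface, so I measured the pointer by hand from the picture.

The jar, tin and screwdriver look undisturbed in the last picture. I didn't check the hammer, shoe last, glue bottle or heel block again at the end.

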